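# Slide the pan home and latch the holding cabinet

## Robot

A 7-joint arm with a two-finger parallel gripper is mounted at the origin on the work surface. World frame = base frame: x ahead of the robot, y to its left, z up, the work surface at z = 0. Lengths are in m, angles in rad, forces in N, time in s.
With the tool pointing down it reaches from about 0.4 to 0.875 m from the base axis. Payload 4.4 kg.
Tool frame: the origin (TCP) lies on the centre line of the jaws, within the pads' length; the fingertips stand 14 mm ahead of it and the grasp point (between the pads) lies 5 mm behind it; z points along the fingers, y is the direction in which the jaws open and shut (so a half turn about z gives the same grasp; the last joint's range is limited). The gripper opens to 85 mm and grips with 20 to 120 N. Pads are 22 mm wide; open, the fingers measure 114 mm over their backs; the gripper's body (76 mm by 85 mm) begins 54 mm behind the grasp point. The pads swing forward as they close: fully open they stand 13 mm farther back than shut.
Start: joints at [-1.262, 0.628, 0.038, 1.517, -0.027, 0.996, -0.02], TCP at [0.238, 0.605, 0.215] pointing down, gripper open.
Joint ranges: [-3.06, 3.06], [-0.37, 2.12], [-1.25, 1.32], [0.18, 2.47], [-1.1, 4.24], [0.23, 1.98], [-2.94, 2.94]. Speed limits (rad/s): [2.57, 2.57, 3.14, 3.14, 3.14, 3.14, 3.14].

## Interface

Orientations are given as a unit quaternion [w, x, y, z].
In Python, from cell import r gives the robot as it stands.
- The arm moves only by the shell command python3 -m handwheel 'ROWS' [FORCE]. ROWS is JSON, a list that holds one entry, the list of rows, each a list of 7 numbers: the turn, a rotation vector about the tool's x, y, z in units of 5 degrees (1.0 is 5 degrees), then the shift along the tool's x, y, z in cm, then the finger opening in cm, from 0 to 8.54. A call has 1 to 12 rows; each row is the pose to reach, as a shift and turn from the pose commanded when the call began, along the tool's axes at that moment; what a row does not reach only later rows make up. A row lasts 1/12 s, in which the tool goes at most 41.7 mm and 7.16 degrees, less where a joint would pass 70% of its speed; a pose out of reach is approached as far as the arm can. A call with a gripper value outside its range is refused whole. The fingers move at their own pace and stop on an object; FORCE is the grip in N (left out, the last holds). Time passes only in rows, so rows that repeat a pose let the fingers close. It gives the time, the measured TCP pose, the force and the opening at its end, in the units of the state.
- r.sense(): the state, without advancing time (a new reading comes with each control period).
- r.grab_frame(name): name is "scene" or "top" or "wrist"; returns a dict with "frame" (384x512x3 uint8, blue, green, red), "z_map" (384x512 float32, m along the optical axis (not along the pixel's ray), 0 where there is no reading), "mtx" (3x3 intrinsics, pixels), "extrinsics" (4x4, takes a point from camera to world coordinates). Camera axes: x right, y up, looking along -z (the intrinsics and any distortion apply to the point x, -y, -z); pixel columns grow to the right and rows downward; lengths in m; the calibration is good to about 2 mm. A picture is of the moment at which its call begins.
- r.sign_off(): hands the job in, once; it reports no verdict.
The state is a dict: "t": time; "joints": joint angles; "dq": joint speeds; "joint_efforts": joint torques, N m; "ee_pos": TCP position; "orientation": TCP orientation; "wrist_force": force on the tool from outside, world axes, zero at the start; "ft_torque": the same for the moment, N m; "grip_width": finger opening in m.
Only numpy, scipy, OpenCV 4.12 (cv2) and the standard library are available. Lean on these libraries where they do the work, as an engineer would, in place of code of your own. Each camera call takes 0.05 s, during which the arm holds its last target. There are 200 camera calls.

## Task

The hot-holding cabinet on the counter has been left open with its upper pan standing out on the runners. Push that pan fully home against its rear stop, then swing the door shut and press it until its sprung latch snaps in behind the strike, without slamming or forcing it, and leave the other things on the counter alone.

Things in the scene. Friction and masses are not known exactly. Their poses are not given: they have to be found in the camera images.
- cabinet: Steel hot-holding cabinet fixed on the counter, 360 deep (its x) x 230 wide (y) x 290 high (z). Origin: centre of its underside. Its open front faces its own -x: front face at x = -180. Roof 18 thick, underside at z = 272. Two lidded pans hang on runners inside, the lower already home. A meal tray stands on the roof, over 80 mm behind the front face.
- pan_front (a point): Middle of the upper pan's front edge. Lidded steel pan 325 x 176 x 74, about 0.8 kg, loose, slides along the cabinet's x (4 mm side play), 30 to 60 mm out at the start. The edge is a band 12 mm high, cabinet z = 254 to 266, 15 mm proud of the pan's wall. Pan's axes, parallel to the cabinet's. Fully home against the rear stop it is at cabinet x = -184, 4 mm in front of the face.
- door (a joint): Door angle, rad: 0 shut, positive open (1.15 to 1.45 at the start). Steel door 230 wide, 233 high, 30 thick, cabinet z = 55 to 288; stays where it is left; gap to the front face when shut about 18. The strike (roller bracket by the free edge) is adjustable fore and aft, so the angle at which the door latches and stops varies by 0.04 rad either side of 0 and cannot be read from the poses.
- door_hinge (a point): On the vertical hinge axis at the door's top edge, cabinet x = -213, y = 122, z = 288. The axis is in the middle of the door's thickness; the panel spans 7 to 237 mm from it. Axes: the door's (x through the door towards its inner side, y along it from free edge to hinge). The door opens by swinging its free edge out to cabinet -x.
- door_push (a point): On the door's outer face, 200 mm from the hinge axis, 28 mm below the door's top edge: a clear place to push, above the pull handle (36 mm off the face at cabinet z = 85 to 170) and latch paddle. Axes: the door's; pushing along +x closes it. Pressing here with over 22 N would dent the door; swinging faster than 1.2 rad/s is slamming.
- latch_bolt (a joint): Sprung bolt in the door's free edge, m: 0 fully out, 0.012 fully back. 24 high, sticks out 14, bevelled towards the cabinet. From about 0.08 rad before latching the strike's roller pushes it back some 9 mm, taking some 8 to 15 N at door_push; past the roller it springs out to 0 and holds the door. About 1 mm further a hard rubber bumper stops the door.

How it is judged:
By the outcome, as a careful person would: the job done as asked, in the order asked, and still so for the second after the job is handed in, with the robot touching nothing.
It also fails if it takes over 58 s, if anything falls off the work surface, if the arm or the gripper's body presses on something with over 40 N, if the wrist force passes 120 N, or if a joint passes its speed limit or range.

## Working session

There is one attempt and no reset: what is moved stays moved. The work goes in short steps, Python scripts to look and compute and a shell command to move; the robot and the scene stay as the last step left them, time stands still between calls to the robot, and variables do not carry over. Pictures are saved under pics/ and viewed, about 8 in all and at most 12, crops included, and the job is handed in when it is done.

```bash
mkdir -p pics; ls
python3 - <<'E'
from cell import r
import cv2,numpy as np
s=r.sense(); print({k:np.round(v,3).tolist() for k,v in s.items()})
ims=[]
for n in("scene","top"):
    f=r.grab_frame(n); np.savez(f"pics/{n}0.npz",**f); ims.append(f["frame"]); print(n,np.round(f["mtx"],1).tolist(),np.round(f["extrinsics"],3).tolist(),[k for k in f])
cv2.imwrite("pics/a.png",cv2.resize(np.vstack(ims),None,fx=.78,fy=.78))
E
```

```text
pics
{'t': 0.0, 'joints': [-1.262, 0.629, 0.038, 1.518, -0.027, 0.996, -0.02], 'dq': [0.001, 0.001, 0.0, 0.001, 0.001, -0.0, -0.0], 'joint_efforts': [0.0, -56.341, 1.227, -19.344, 0.011, 0.01, 0.0], 'ee_pos': [0.238, 0.604, 0.214], 'orientation': [-0.0, 0.186, 0.982, -0.001], 'wrist_force': [-0.28, 0.17, 0.618], 'ft_torque': [0.046, -0.032, 0.008], 'grip_width': 0.085}
scene [[401.9, 0.0, 247.4], [0.0, 401.9, 191.6], [0.0, 0.0, 1.0]] [[-0.354, 0.828, -0.434, 0.231], [-0.935, -0.315, 0.161, 0.249], [-0.004, 0.463, 0.886, 0.938], [0.0, 0.0, 0.0, 1.0]] ['frame', 'z_map', 'mtx', 'extrinsics']
top [[421.3, 0.0, 248.0], [0.0, 421.3, 188.0], [0.0, 0.0, 1.0]] [[0.027, 0.99, -0.138, 0.508], [-1.0, 0.027, -0.001, 0.141], [0.002, 0.138, 0.99, 0.885], [0.0, 0.0, 0.0, 1.0]] ['frame', 'z_map', 'mtx', 'extrinsics']
```

View pics/a.png

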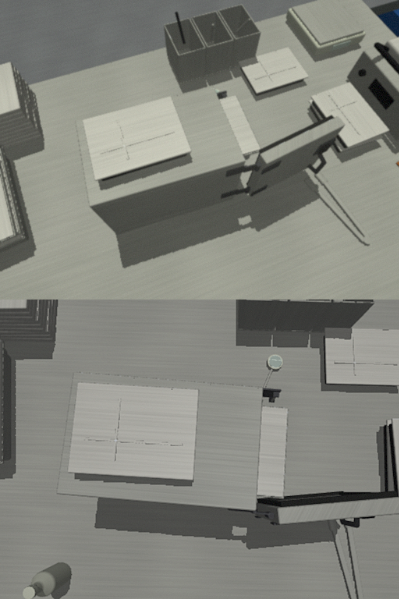

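The scene shows the cabinet with its front facing image right (world −y). The pan lip is at about (272,450) in the top half-picture. The door is open, running from its hinge at (265,510) towards the right edge, and its free end may be cut off in the top view. Next I'll measure with depth.

```bash
cat > h.py <<'E'
import numpy as np,cv2
def cloud(f):
    z=f["z_map"];K=f["mtx"];v,u=np.mgrid[:z.shape[0],:z.shape[1]]
    p=np.stack([(u-K[0,2])*z/K[0,0],-(v-K[1,2])*z/K[1,1],-z],-1)
    T=f["extrinsics"];w=p@T[:3,:3].T+T[:3,3];w[z==0]=np.nan;return w
def q2R(q):
    from scipy.spatial.transform import Rotation as R
    return R.from_quat([q[1],q[2],q[3],q[0]]).as_matrix()
def comps(f,lo,hi,minpx=60):
    w=cloud(f);m=((w[...,2]>lo)&(w[...,2]<hi)).astype(np.uint8)
    n,l,st,c=cv2.connectedComponentsWithStats(m,connectivity=4)
    for i in range(1,n):
        if st[i,4]>=minpx:
            P=w[l==i];b=cv2.minAreaRect((P[:,:2]*1000).astype(np.float32))
            print(lo,hi,"bbox",st[i].tolist(),"z %.4f"%np.median(P[:,2]),"rect mm",np.round(cv2.boxPoints(b)).tolist(),"size",np.round(b[1],0))
E
python3 - <<'E'
from h import *
for n in("scene","top"):
    f=dict(np.load(f"pics/{n}0.npz")); print(n)
    comps(f,.281,.297,150);comps(f,.255,.275,150);comps(f,.30,.40,200)
f=dict(np.load("pics/top0.npz"));cv2.imwrite("pics/b.png",cv2.resize(f["frame"][100:300,230:],(790,560)))
E
```

```text
scene
0.281 0.297 bbox [97, 110, 218, 156, 11454] z 0.2896 rect mm [[477.0, 28.0], [709.0, 15.0], [730.0, 375.0], [498.0, 389.0]] size [361. 232.]
0.281 0.297 bbox [333, 147, 110, 64, 2303] z 0.2871 rect mm [[455.0, -12.0], [481.0, -241.0], [523.0, -236.0], [497.0, -7.0]] size [ 42. 230.]
0.255 0.275 bbox [281, 122, 53, 79, 1828] z 0.2656 rect mm [[496.0, -29.0], [676.0, -39.0], [679.0, 11.0], [499.0, 21.0]] size [ 50. 180.]
0.255 0.275 bbox [117, 164, 322, 107, 1418] z 0.2648 rect mm [[446.0, -238.0], [482.0, -239.0], [502.0, 388.0], [465.0, 389.0]] size [628.  37.]
0.3 0.4 bbox [106, 123, 140, 109, 9808] z 0.3257 rect mm [[528.0, 142.0], [690.0, 136.0], [697.0, 351.0], [536.0, 357.0]] size [215. 162.]
top
0.281 0.297 bbox [72, 93, 265, 178, 21059] z 0.2895 rect mm [[478.0, 28.0], [708.0, 15.0], [728.0, 375.0], [498.0, 387.0]] size [360. 230.]
0.281 0.297 bbox [354, 246, 158, 43, 4521] z 0.2868 rect mm [[454.0, -12.0], [479.0, -235.0], [521.0, -230.0], [495.0, -8.0]] size [ 41. 224.]
0.255 0.275 bbox [329, 137, 40, 119, 3984] z 0.2654 rect mm [[500.0, -29.0], [676.0, -40.0], [679.0, 13.0], [503.0, 24.0]] size [ 53. 176.]
0.255 0.275 bbox [293, 259, 66, 31, 294] z 0.2642 rect mm [[437.0, 66.0], [455.0, -27.0], [496.0, -20.0], [478.0, 74.0]] size [41. 95.]
0.3 0.4 bbox [86, 107, 169, 125, 18432] z 0.3255 rect mm [[528.0, 142.0], [688.0, 136.0], [695.0, 352.0], [535.0, 357.0]] size [216. 160.]
```

View pics/b.png

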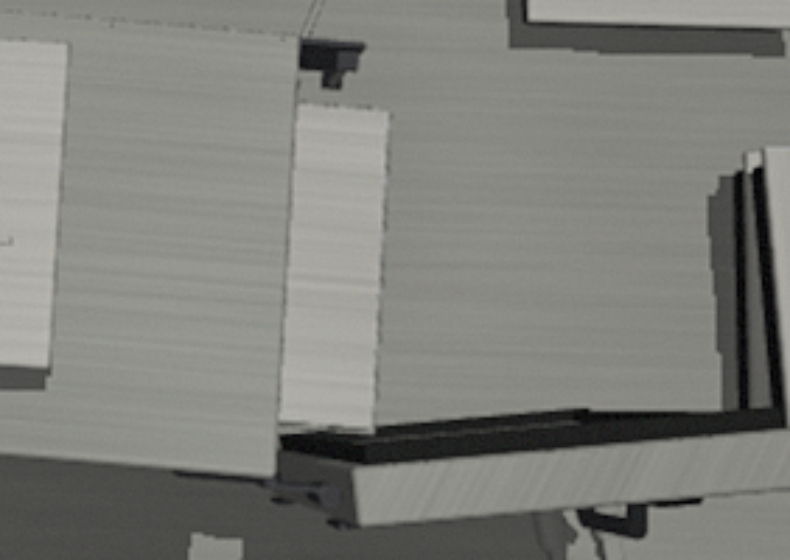

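The crop shows the strike bracket at about (330,60), the pan lip with its front edge near u=380, and the door from (285,460) outward. The roof measures 360×230 at z 0.29 and the pan is 176 wide at z 0.266, which agrees with the sizes given. Now I'll refine the cabinet frame and door angle, and check heights along the route.

Run:
```python
from h import *
c=np.array([603,201.]);cx=np.array([20,359.5]);cx/=np.linalg.norm(cx);cy=np.array([-cx[1],cx[0]])
print("cab yaw",np.degrees(np.arctan2(cx[1],cx[0])))
H=c-213*cx+122*cy;print("hinge",H)
for n in("scene","top"):
    f=dict(np.load(f"pics/{n}0.npz"));w=cloud(f)*1
    P=w.reshape(-1,3);P=P[np.isfinite(P).all(1)];P=P*1000
    L=np.stack([(P[:,:2]-c)@cx,(P[:,:2]-c)@cy,P[:,2]],1)
    m=(L[:,2]>284.5)&(L[:,2]<292)&(L[:,0]<-205); D=L[m][:,:2]-[-213,122]
    vx,vy,x0,y0=cv2.fitLine(D.astype(np.float32),cv2.DIST_HUBER,0,.01,.01).ravel()
    print(n,"door ang line",np.arctan2(-vx,-vy) if vy<0 else np.arctan2(vx,vy),"from hinge mean",np.arctan2(-D[:,0].mean(),-D[:,1].mean()),"maxr",np.hypot(*D.T).max(),"rect",cv2.minAreaRect(D.astype(np.float32)))
    m=(L[:,2]>262)&(L[:,2]<269)&(abs(L[:,1])<80)&(L[:,0]<-185)&(L[:,0]>-250);print("pan front x",np.percentile(L[m][:,0],[1,3]),"y",np.percentile(L[:,1][(L[:,2]>262)&(L[:,2]<269)&(L[:,0]<-185)&(L[:,0]>-235)&(abs(L[:,1])<97)],[1,99]))
    m=P[:,2]>200;q=P[m]
    for lo in range(-600,800,100):
        a=q[(q[:,1]>=lo)&(q[:,1]<lo+100)]
        if len(a):print(lo,"maxz %.0f"%np.percentile(a[:,2],99.5),"x",a[:,0].min().round(),a[:,0].max().round())
```

```text
cab yaw 86.81575640151925
hinge [469.35686234  -4.89441895]
scene door ang line 1.4031063 from hinge mean 1.4031668118285923 maxr 235.9495349273514 rect ((-118.15467834472656, -25.45165252685547), (230.12998962402344, 40.766361236572266), 9.922270774841309)
pan front x [-232.79733998 -231.33719659] y [-82.06858583  85.87374581]
-600 maxz 221 x 609.0 737.0
-300 maxz 290 x 465.0 990.0
-200 maxz 290 x 465.0 1005.0
-100 maxz 290 x 452.0 1111.0
0 maxz 292 x 466.0 713.0
100 maxz 328 x 482.0 714.0
200 maxz 328 x 488.0 723.0
300 maxz 328 x 493.0 728.0
top door ang line 1.4012975 from hinge mean 1.4039995909359566 maxr 228.1405454980909 rect ((-114.33844757080078, -24.28394317626953), (221.93421936035156, 40.41682815551758), 9.630584716796875)
pan front x [-232.72854216 -231.47331543] y [-81.40122373  85.71180735]
-300 maxz 290 x 464.0 519.0
-200 maxz 290 x 464.0 517.0
-100 maxz 289 x 452.0 726.0
0 maxz 292 x 464.0 725.0
100 maxz 328 x 482.0 717.0
200 maxz 328 x 488.0 723.0
300 maxz 328 x 494.0 727.0
```

```bash
python3 -m handwheel '[[[0,0,-1.2,0,0,-4,0],[0,0,-2.4,0,0,-8,0],[0,0,-3.64,0,0,-12,0],[0,0,-3.64,0,0,-16,0],[0,0,-3.64,0,0,-20,0],[0,0,-3.64,-3,-2.7,-20,0],[0,0,-3.64,-6,-5.4,-20,0],[0,0,-3.64,-9,-8,-20,0],[0,0,-3.64,-12,-10.7,-20,0],[0,0,-3.64,-15,-13.4,-20,0],[0,0,-3.64,-18,-16,-20,0],[0,0,-3.64,-20,-17.9,-20,0]]]'
python3 - <<'E'
from cell import r
from h import *
s=r.sense();R=q2R(s["orientation"]);print(np.round(s["joints"],2),np.round(R,3).tolist(),s["ee_pos"],s["wrist_force"]);print("to A (cm)",100*R.T@(np.array([.5853,-.0815,.42])-s["ee_pos"]))
E
```

```text
t: 1.1
ee_pos: [0.3604, 0.3609, 0.4145]
orientation: [0.0, 0.031, 1.0, -0.001]
wrist_force: [0.0, 0.4, -0.5]
grip_width: 0.0001
[-0.86  0.25  0.03  1.57 -0.01  1.32  0.67] [[-0.998, 0.061, 0.001], [0.061, 0.998, -0.002], [-0.001, -0.002, -1.0]] [0.3604138  0.36094027 0.41454526] [ 0.00920649  0.37152722 -0.53184616]
to A (cm) [-25.14714747 -42.79007538  -0.44713297]
```

```bash
python3 -m handwheel '[[[0,0,0,-2,-3.4,0,0],[0,0,0,-4,-6.8,0,0],[0,0,0,-6,-10.2,0,0],[0,0,0,-8,-13.6,0,0],[0,0,0,-10,-17,0,0],[0,0,0,-12,-20.4,0,0],[0,0,0,-14,-23.8,0,0],[0,0,0,-16,-27.2,0,0],[0,0,0,-18,-30.6,0,0],[0,0,0,-20,-34,0,0],[0,0,0,-22,-37.4,0,0],[0,0,0,-24,-40.8,0,0]]]'; python3 -m handwheel '[[[0,0,0,-1.2,-2,0,0],[0,0,0,-1.2,-2,0,0],[0,0,0,-1.2,-2,0,0]]]'
python3 - <<'E'
from cell import r
from h import *
s=r.sense();R=q2R(s["orientation"]);print(np.round(s["joints"],2),np.round(R,3).tolist(),s["ee_pos"],s["wrist_force"]);print("to A (cm)",100*R.T@(np.array([.5853,-.0815,.26])-s["ee_pos"]))
f=r.grab_frame("wrist");g=r.grab_frame("scene");cv2.imwrite("pics/c.png",np.hstack([cv2.resize(x["frame"],(400,300)) for x in(f,g)]))
E
```

```text
t: 2.1
ee_pos: [0.5751, -0.0577, 0.4143]
orientation: [-0.0, 0.028, 1.0, 0.0]
wrist_force: [1.0, -0.1, 0.2]
grip_width: -0.0
t: 2.35
ee_pos: [0.5855, -0.078, 0.4136]
orientation: [-0.001, 0.03, 1.0, -0.0]
wrist_force: [0.1, 0.9, -0.1]
grip_width: -0.0
[-0.09  0.4   0.28  1.37 -0.11  1.38  1.7 ] [[-0.998, 0.06, -0.002], [0.06, 0.998, -0.0], [0.002, -0.0, -1.0]] [ 0.58547832 -0.0780162   0.41358026] [ 0.11870529  0.94987844 -0.08936305]
to A (cm) [-0.0326981  -0.34581839 15.3580592 ]
```

View pics/c.png

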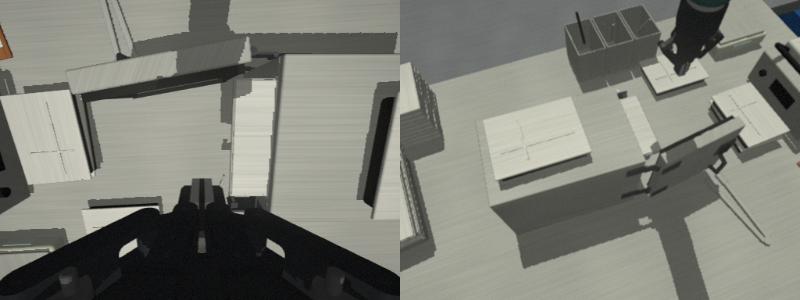

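The wrist and scene views show the closed gripper standing in front of the pan lip, clear of the door. Next I lower it and approach the pan.

```bash
python3 -m handwheel '[[[0,0,0,0,-0.2,3.5,0],[0,0,0,0,-0.2,7,0],[0,0,0,0,-0.2,11,0],[0,0,0,0,-0.2,15.3,0],[0,0,0,0,-0.2,15.3,0],[0,0,0,0,1,15.3,0],[0,0,0,0,2,15.3,0],[0,0,0,0,2.6,15.3,0],[0,0,0,0,3.2,15.3,0],[0,0,0,0,3.8,15.3,0],[0,0,0,0,4.4,15.3,0],[0,0,0,0,4.4,15.3,0]]]'; python3 -m handwheel '[[[0,0,0,0,0.5,0,0],[0,0,0,0,1,0,0],[0,0,0,0,1.5,0,0],[0,0,0,0,2,0,0],[0,0,0,0,2.4,0,0],[0,0,0,0,2.4,0,0]]]'
```

```text
t: 3.45
ee_pos: [0.5886, -0.0306, 0.2623]
orientation: [0.001, 0.027, 1.0, 0.001]
wrist_force: [-0.0, -0.7, 0.2]
grip_width: -0.0
t: 3.95
ee_pos: [0.5896, -0.0073, 0.2615]
orientation: [-0.0, 0.028, 1.0, 0.0]
wrist_force: [0.0, 0.4, 0.3]
grip_width: -0.0002
```

```bash
cat >> h.py <<'E'
c=np.array([603,201.]);cx=np.array([20,359.5]);cx/=np.linalg.norm(cx);cy=np.array([-cx[1],cx[0]])
def state(r,names=("scene","top")):
    s=r.sense();e=np.array(s["ee_pos"])*1000
    print("t",s["t"],"tcp cab",((e[:2]-c)@cx).round(1),((e[:2]-c)@cy).round(1),e[2].round(1),"F",np.round(s["wrist_force"],1),"q",np.round(s["joints"],2))
    for n in names:
        f=r.grab_frame(n);P=cloud(f).reshape(-1,3)*1000;P=P[np.isfinite(P).all(1)]
        L=np.stack([(P[:,:2]-c)@cx,(P[:,:2]-c)@cy,P[:,2]],1)
        for lo,hi in((-75,-25),(35,75)):
            m=(L[:,2]>262)&(L[:,2]<269)&(L[:,1]>lo)&(L[:,1]<hi)&(L[:,0]<-178)&(L[:,0]>-250)
            if m.sum()>10:print(n,"pan front",lo,hi,np.percentile(L[m][:,0],[1,3]).round(1),m.sum())
        m=(L[:,2]>284.5)&(L[:,2]<289.5)&(L[:,0]<-190)&(L[:,0]>-460);D=L[m][:,:2]-[-213,122];D=D[(np.hypot(*D.T)<240)&(np.hypot(*D.T)>20)]
        if len(D)>30:print(n,"door ang",np.arctan2(-D[:,0].mean(),-D[:,1].mean()).round(3),len(D))
    return f
E
python3 - <<'E'
from cell import r
from h import *
f=state(r,("top","scene"))
E
```

```text
t 3.95 tcp cab -208.7 1.8 261.5 F [0.  0.4 0.3] q [-0.19  0.5   0.25  1.64 -0.14  1.02  1.61]
top pan front -75 -25 [-228.3 -224.7] 598
top pan front 35 75 [-232.3 -231.1] 915
top door ang 1.399 1715
scene pan front -75 -25 [-215.7 -215.4] 26
scene pan front 35 75 [-233.1 -231.2] 442
scene door ang 1.393 1584
```

Run:
```python
from cell import r
import cv2,numpy as np
a=[r.grab_frame(n)["frame"] for n in("wrist","scene","top")]
cv2.imwrite("pics/d.png",np.hstack([cv2.resize(a[0],(400,300)),cv2.resize(a[1][80:250,250:450],(350,300))]))
```

```text
(no output)
```

View pics/d.png

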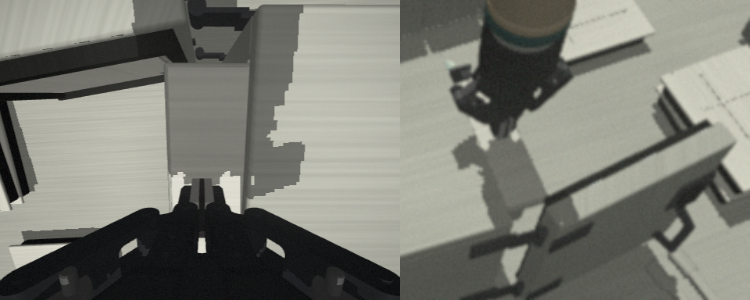

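The wrist view shows the pan still standing out (u 165–248) with the fingertip at (203,185) over it. It looks as if the tip rode over the lip. I'll check the real tip height by depth.

Run:
```python
from cell import r
from h import *
s=r.sense();e=np.array(s["ee_pos"])
f=r.grab_frame("scene");T=f["extrinsics"];K=f["mtx"];w=cloud(f)
for z in(.235,.2475,.262,.28):
    p=np.linalg.inv(T)@np.r_[e[:2],z,1];u=K[0,0]*p[0]/-p[2]+K[0,2];v=-K[1,1]*p[1]/-p[2]+K[1,2];print(z,u,v)
for v in range(140,176,4):print(v,[(u,np.round(1000*w[v,u]).tolist()) for u in range(300,325,6)])
f=r.grab_frame("wrist");w=cloud(f)*1000;P=w.reshape(-1,3);d=P-e*1000
m=(abs(d[:,0])<30)&(abs(d[:,1])<30)&np.isfinite(P).all(1)&(abs(d[:,2])<80);print("wrist z hist",np.histogram(P[m][:,2],range(180,350,8)))
np.set_printoptions(suppress=True,linewidth=200)
print(f["extrinsics"][:3].round(3))
print(w[225:265:5,262].round(),w[200,215:330:10].round())
```

```text
0.235 304.8311234644058 165.68894366909075
0.2475 305.5932684678797 162.45725174835496
0.262 306.50393353051754 158.59579636649363
0.28 307.6761572218129 153.6252647548098
140 [(300, [592.0, 13.0, 334.0]), (306, [579.0, 9.0, 349.0]), (312, [573.0, 0.0, 353.0]), (318, [572.0, -12.0, 348.0]), (324, [577.0, -29.0, 332.0])]
144 [(300, [582.0, 17.0, 337.0]), (306, [579.0, 7.0, 336.0]), (312, [584.0, -10.0, 320.0]), (318, [577.0, -18.0, 325.0]), (324, [756.0, -176.0, -2.0])]
148 [(300, [578.0, 18.0, 330.0]), (306, [579.0, 5.0, 322.0]), (312, [580.0, -9.0, 313.0]), (318, [747.0, -152.0, 4.0]), (324, [743.0, -169.0, 0.0])]
152 [(300, [606.0, -2.0, 266.0]), (306, [584.0, -0.0, 299.0]), (312, [578.0, -10.0, 301.0]), (318, [735.0, -147.0, 3.0]), (324, [732.0, -164.0, -1.0])]
156 [(300, [598.0, 2.0, 265.0]), (306, [583.0, -2.0, 286.0]), (312, [579.0, -12.0, 286.0]), (318, [588.0, -34.0, 261.0]), (324, [720.0, -158.0, -1.0])]
160 [(300, [590.0, 5.0, 264.0]), (306, [585.0, -5.0, 266.0]), (312, [580.0, -16.0, 267.0]), (318, [577.0, -27.0, 266.0]), (324, [706.0, -151.0, 3.0])]
164 [(300, [581.0, 9.0
[... 467 characters left out ...]
,    0,    0,    0,    0,    0,    0,    0, 4729,
        868,  160,  423,  368,  444,  306,  804, 1902, 3131,  227]), array([180, 188, 196, 204, 212, 220, 228, 236, 244, 252, 260, 268, 276,
       284, 292, 300, 308, 316, 324, 332, 340, 348]))
[[ 0.057 -0.963 -0.265  0.522]
 [ 0.998  0.055  0.015 -0.006]
 [ 0.    -0.265  0.964  0.422]]
[[582.  -7. 268.]
 [577.  -7. 287.]
 [577.  -7. 294.]
 [578.  -7. 299.]
 [578.  -7. 304.]
 [578.  -8. 310.]
 [578.  -8. 314.]
 [579.  -8. 317.]] [[567. -34. 263.]
 [566. -28. 268.]
 [567. -22. 266.]
 [566. -16. 268.]
 [567. -10. 268.]
 [567.  -5. 268.]
 [567.   1. 268.]
 [568.   7. 268.]
 [568.  13. 267.]
 [569.  18. 267.]
 [565.  22. 281.]
 [562.  24. 292.]]
```

```bash
python3 -m handwheel '[[[0,0,0,0,0,-0.8,0],[0,0,0,0,-3,-0.8,0],[0,0,0,0,-6,-0.8,0],[0,0,0,0,-8,-0.8,0],[0,0,0,0,-8,-0.8,0],[0,0,0,0,-8,-0.8,0]]]'
python3 - <<'E'
from cell import r
from h import *
s=r.sense();e=np.array(s["ee_pos"])*1000;print(s["wrist_force"],s["grip_width"])
for n in("wrist","scene","top"):
    P=cloud(r.grab_frame(n)).reshape(-1,3)*1000;d=P-e
    m=(abs(d[:,0])<25)&(abs(d[:,1])<25)&(d[:,2]>-80)&(d[:,2]<100)
    q=d[m]; print(n,np.percentile(q[:,2],[0,1,5,20]).round(1)); k=q[q[:,2]<q[:,2].min()+20]; print(k.min(0).round(),k.max(0).round(),len(k))
state(r,("top","scene"))
E
```

```text
t: 4.8
ee_pos: [0.5849, -0.0903, 0.2703]
orientation: [0.0, 0.03, 1.0, -0.0]
wrist_force: [0.8, -0.1, 0.5]
grip_width: 0.0001
[ 0.82198948 -0.06993473  0.54258634] 6.487159182045898e-05
wrist [22.1 26.3 35.8 61.2]
[-13. -14.  22.] [-6. 13. 42.] 821
scene [17.4 21.4 26.7 41.3]
[-12. -10.  17.] [ 8. 17. 37.] 69
top [15.3 17.2 24.2 34.4]
[-12.  -2.  15.] [-7. 12. 34.] 27
t 4.95 tcp cab -288.5 1.7 269.8 F [-0.2  1.1 -0. ] q [-0.06  0.5   0.25  1.62 -0.14  1.04  1.75]
top pan front -75 -25 [-233.2 -231.8] 1084
top pan front 35 75 [-231.9 -231.3] 912
top door ang 1.404 3135
scene pan front -75 -25 [-232.8 -231.7] 461
scene pan front 35 75 [-232.6 -231.3] 446
scene door ang 1.401 1578
```

Run:
```python
from cell import r
from h import *
e=np.array(r.sense()["ee_pos"]);out=[]
for n in("wrist","scene"):
    f=r.grab_frame(n);T=f["extrinsics"];K=f["mtx"];im=f["frame"].copy()
    pts=[]
    for dz,col in((-.014,(0,0,255)),(0,(0,255,0)),(.02,(255,0,0))):
        p=np.linalg.inv(T)@np.r_[e[:2],e[2]+dz,1];u=int(K[0,0]*p[0]/-p[2]+K[0,2]);v=int(-K[1,1]*p[1]/-p[2]+K[1,2]);pts.append((u,v,col,f["z_map"][v,u],-p[2]))
    u,v=pts[1][:2];x0,y0=max(0,u-60),max(0,v-50)
    cr=cv2.resize(im[y0:y0+100,x0:x0+120],(396,330),interpolation=cv2.INTER_NEAREST)
    for a,b,col,zm,zp in pts: cv2.circle(cr,(int((a-x0+.5)*3.3),int((b-y0+.5)*3.3)),3,col,-1);print(n,a,b,zm,zp)
    out.append(cr)
cv2.imwrite("pics/e.png",np.hstack(out))
```

```text
wrist 259 224 0.45950422 0.18646356533950909
wrist 259 232 0.14359222 0.1729647829051602
wrist 259 246 0.12752473 0.15368080799894746
scene 342 150 1.118841 0.8122877662210108
scene 343 146 1.1267602 0.7998797905276751
scene 345 140 0.76416254 0.7821541109657668
```

View pics/e.png

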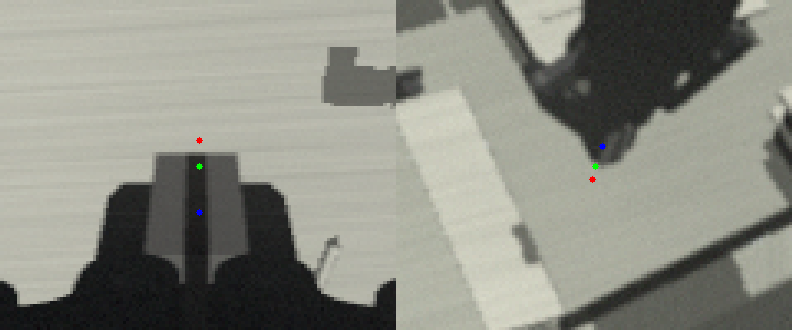

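The crop shows the tips ending near or above the reported TCP (green dot at about (595,166)). By depth the tips are about 10–15 mm higher than stated, so I go 32 mm lower and push again, with a check partway.

```bash
python3 -m handwheel '[[[0,0,0,0,0,1.6,0],[0,0,0,0,0,3.2,0],[0,0,0,0,1.2,3.2,0],[0,0,0,0,2.4,3.2,0],[0,0,0,0,3.2,3.2,0],[0,0,0,0,3.8,3.2,0],[0,0,0,0,4.3,3.2,0],[0,0,0,0,4.8,3.2,0],[0,0,0,0,5.3,3.2,0],[0,0,0,0,5.8,3.2,0]]]'
python3 - <<'E'
from cell import r
from h import *
state(r,("top","scene"))
E
```

```text
t: 5.98
ee_pos: [0.5888, -0.0348, 0.2389]
orientation: [0.001, 0.03, 1.0, -0.003]
wrist_force: [-0.8, -6.2, 2.3]
grip_width: -0.0001
t 5.9833 tcp cab -236.2 1.0 238.9 F [-0.8 -6.2  2.3] q [-0.15  0.52  0.25  1.67 -0.14  0.96  1.66]
top pan front -75 -25 [-222.4 -221.5] 845
top pan front 35 75 [-222.1 -220.9] 723
top door ang 1.404 2201
scene pan front -75 -25 [-220.1 -219. ] 168
scene pan front 35 75 [-220.4 -219.3] 326
scene door ang 1.394 1589
```

```bash
python3 -m handwheel '[[[0,0,0,0,0.5,0,0],[0,0,0,0,1,0,0],[0,0,0,0,1.5,0,0],[0,0,0,0,2,0,0],[0,0,0,0,2.5,0,0],[0,0,0,0,2.9,0,0],[0,0,0,0,3.2,0,0]]]';python3 -m handwheel '[[[0,0,0,0,0.2,0,0],[0,0,0,0,0.4,0,0]]]';python3 - <<'E'
from cell import r
from h import *
state(r,("top","scene"))
E
```

```text
t: 6.67
ee_pos: [0.5909, -0.0026, 0.2389]
orientation: [0.001, 0.03, 1.0, -0.003]
wrist_force: [-1.4, -8.5, 2.9]
grip_width: -0.0002
t: 6.83
ee_pos: [0.5911, 0.001, 0.2389]
orientation: [0.001, 0.03, 1.0, -0.003]
wrist_force: [0.2, -8.0, 2.7]
grip_width: -0.0002
t 6.8333 tcp cab -200.3 0.8 238.9 F [ 0.2 -8.   2.7] q [-0.21  0.53  0.25  1.67 -0.14  0.97  1.6 ]
top pan front -75 -25 [-188.  -187.4] 58
top pan front 35 75 [-188.1 -187.9] 65
top door ang 1.41 1053
scene door ang 1.395 1594
```

```bash
python3 -m handwheel '[[[0,0,0,0,0.15,0,0],[0,0,0,0,0.3,0,0]]]';python3 -m handwheel '[[[0,0,0,0,0.1,0,0],[0,0,0,0,0.2,0,0]]]';python3 -m handwheel '[[[0,0,0,0,0.1,0,0],[0,0,0,0,0.2,0,0]]]'
```

```text
t: 7.1
ee_pos: [0.5913, 0.0038, 0.2389]
orientation: [0.001, 0.03, 1.0, -0.003]
wrist_force: [-0.5, -7.9, 2.4]
grip_width: -0.0001
t: 7.27
ee_pos: [0.5914, 0.0059, 0.2389]
orientation: [0.001, 0.03, 1.0, -0.003]
wrist_force: [0.3, -7.5, 2.7]
grip_width: 0.0
t: 7.43
ee_pos: [0.5914, 0.0068, 0.2389]
orientation: [0.001, 0.03, 1.0, -0.003]
wrist_force: [0.5, -10.9, 2.4]
grip_width: 0.0002
```

```bash
python3 -m handwheel '[[[0,0,0,0,0.1,0,0],[0,0,0,0,0.2,0,0]]]'
```

```text
t: 7.6
ee_pos: [0.5914, 0.0068, 0.2389]
orientation: [0.001, 0.031, 1.0, -0.005]
wrist_force: [-1.2, -13.6, 2.3]
grip_width: -0.0
```

The pan is against its stop: advance ceased and force rose to 13 N. Next I back off, lift, and cross over to the outside of the door.

```bash
python3 -m handwheel '[[[0,0,0,0,-2.5,0,0],[0,0,0,0,-5.5,0,0],[0,0,0,0,-6,-4,0],[0,0,0,0,-6,-8,0],[0,0,0,0,-6,-12,0],[0,0,1.4,2,-8,-12.5,0],[0,0,2.8,4.5,-10.5,-12.5,0],[0,0,4.2,7,-13,-12.5,0],[0,0,5.6,9.5,-15.5,-12.5,0],[0,0,7,12,-18,-12.5,0],[0,0,8.4,13.5,-20.5,-12.5,0],[0,0,9.8,15,-22.6,-12.5,0]]]'; python3 -m handwheel '[[[0,0,1.3,0,0,0,0],[0,0,2.6,0,0,0,0],[0,0,3.9,0,0,0,0],[0,0,5.2,0,0,0,0],[0,0,6.2,0,0,0,0],[0,0,6.2,0,0,0,0]]]';python3 - <<'E'
from cell import r
from h import *
f=state(r,("top","scene"))
s=r.sense();R=q2R(s["orientation"]);B=c-421*cx+151*cy;T=np.array([*B/1000,.232]);print(R.round(3).tolist(),"to B cm",100*R.T@(T-s["ee_pos"]))
n=.169*cx-.9856*cy;print("tool y err deg",np.degrees(np.arctan2(R[1,1],R[0,1])-np.arctan2(n[1],n[0])))
E
```

```text
t: 8.6
ee_pos: [0.4267, -0.2043, 0.3635]
orientation: [0.001, 0.444, 0.896, 0.0]
wrist_force: [0.1, 0.2, 0.0]
grip_width: 0.0001
t: 9.1
ee_pos: [0.4284, -0.2027, 0.3631]
orientation: [0.0, 0.665, 0.747, 0.0]
wrist_force: [-0.0, 0.3, 0.1]
grip_width: 0.0001
t 9.1 tcp cab -412.7 152.0 363.1 F [-0.   0.3  0.1] q [-0.11  0.26  0.64  1.77 -0.17  1.17  0.7 ]
top door ang 1.404 3145
scene door ang 1.402 1568
[[-0.12, 0.993, 0.001], [0.993, 0.12, -0.0], [-0.0, 0.001, -1.0]] to B cm [-0.83461535 -0.05502081 13.09154659]
tool y err deg 0.34027568755602494
```

```bash
python3 -m handwheel '[[[0,0,0,-0.8,0,4,0],[0,0,0,-0.8,0,8,0],[0,0,0,-0.8,0,12,0],[0,0,0,-0.8,0,13.1,0],[0,0,0,-0.8,1,13.1,0],[0,0,0,-0.8,2,13.1,0],[0,0,0,-0.8,2.4,13.1,0],[0,0,0,-0.8,2.4,13.1,0]]]'; python3 -m handwheel '[[[0,0,0,0,0.3,0,0],[0,0,0,0,0.6,0,0],[0,0,0,0,0.9,0,0],[0,0,0,0,1.2,0,0],[0,0,0,0,1.5,0,0]]]'
python3 - <<'E'
from cell import r
from h import *
f=state(r,("top","scene"))
E
```

```text
t: 9.87
ee_pos: [0.456, -0.2082, 0.2331]
orientation: [0.002, 0.663, 0.748, 0.001]
wrist_force: [0.1, -0.7, -1.2]
grip_width: 0.0
t: 10.28
ee_pos: [0.4683, -0.2067, 0.2322]
orientation: [0.001, 0.665, 0.747, 0.0]
wrist_force: [-1.2, -1.7, 4.3]
grip_width: 0.0001
t 10.2833 tcp cab -414.6 111.8 232.2 F [-1.2 -1.7  4.3] q [-0.03  0.46  0.57  1.89 -0.31  0.88  0.81]
top door ang 1.369 2743
scene door ang 1.359 1332
```

Door contact is confirmed: the angle dropped to 1.36 under light force. Next I swing it closed along the arc at about 0.55 rad/s.

```bash
python3 -m handwheel '[[[0,0,-0.53,-0.12,0.92,0,0],[0,0,-1.05,-0.19,1.85,0,0],[0,0,-1.58,-0.22,2.78,0,0],[0,0,-2.11,-0.21,3.71,0,0],[0,0,-2.64,-0.16,4.64,0,0],[0,0,-3.16,-0.06,5.56,0,0],[0,0,-3.69,0.08,6.48,0,0],[0,0,-4.22,0.26,7.39,0,0],[0,0,-4.74,0.48,8.3,0,0],[0,0,-5.27,0.75,9.19,0,0],[0,0,-5.8,1.05,10.07,0,0],[0,0,-6.33,1.4,10.94,0,0]]]'
cat >> h.py <<'E'
def doorerr(r):
    s=r.sense();R=q2R(s["orientation"]);e=np.array(s["ee_pos"])*1000
    a=np.arctan2(cx[1],cx[0])-np.arctan2(R[1,1],R[0,1]); l=np.array([(e[:2]-c)@cx+213,(e[:2]-c)@cy-122])
    d=np.array([-np.sin(a),-np.cos(a)]);n=np.array([-np.cos(a),np.sin(a)]);print("tool a",a.round(3),"along",(l@d).round(1),"perp",(l@n).round(1),"z",e[2].round(1))
E
python3 - <<'E'
from cell import r
from h import *
f=state(r,("top","scene"));doorerr(r)
E
```

```text
t: 11.38
ee_pos: [0.5742, -0.1779, 0.2316]
orientation: [-0.002, 0.434, 0.901, 0.001]
wrist_force: [-3.8, 1.7, 5.2]
grip_width: 0.0001
t 11.3833 tcp cab -380.0 7.7 231.6 F [-3.8  1.7  5.2] q [ 0.01  0.57  0.39  1.64 -0.25  0.98  1.16]
top door ang 0.802 2624
scene door ang 0.784 1265
tool a 0.843 along 201.5 perp 24.3 z 231.3
```

```bash
python3 -m handwheel '[[[0,0,-0.6,-0.08,0.92,0,0],[0,0,-1.2,-0.11,1.85,0,0],[0,0,-1.8,-0.1,2.78,0,0],[0,0,-2.4,-0.05,3.71,0,0],[0,0,-3,0.04,4.64,0,0],[0,0,-3.6,0.18,5.56,0,0],[0,0,-4.2,0.36,6.48,0,0],[0,0,-4.8,0.58,7.39,0,0],[0,0,-5.35,0.84,8.3,0,0],[0,0,-5.9,1.14,9.19,0,0],[0,0,-6.4,1.48,10.07,0,0],[0,0,-6.8,1.87,10.94,0,0]]]'
python3 - <<'E'
from cell import r
from h import *
f=state(r,("top","scene"));doorerr(r)
cv2.imwrite("pics/f.png",f["frame"])
E
```

```text
t: 12.48
ee_pos: [0.6493, -0.0979, 0.2317]
orientation: [0.0, 0.153, 0.988, -0.001]
wrist_force: [1.0, -2.8, 1.7]
grip_width: 0.0002
t 12.4833 tcp cab -295.8 -62.9 231.7 F [ 1.  -2.8  1.7] q [-0.02  0.63  0.22  1.48 -0.15  1.05  1.5 ]
top door ang 0.245 2536
scene door ang 0.214 1229
tool a 0.249 along 198.5 perp 31.3 z 231.2
```

View pics/f.png

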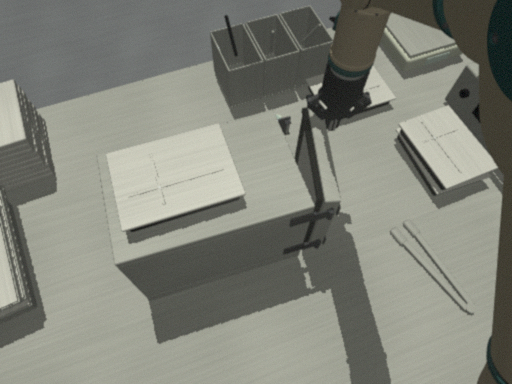

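The picture shows the door nearly shut, with the fingers on its outer face at about (335,115). The tray and the other items are undisturbed. I continue to about 0.14 rad, then press slowly.

```bash
python3 -m handwheel '[[[0,0,-0.25,-0.05,0.4,0,0],[0,0,-0.5,-0.1,0.8,0,0],[0,0,-0.75,-0.15,1.2,0,0],[0,0,-1,-0.18,1.6,0,0],[0,0,-1.25,-0.2,2,0,0]]]'; python3 -m handwheel '[[[0,0,-0.1,-0.02,0.17,0,0],[0,0,-0.2,-0.05,0.34,0,0]]]'; python3 -m handwheel '[[[0,0,-0.1,-0.02,0.17,0,0],[0,0,-0.2,-0.05,0.34,0,0]]]'
python3 - <<'E'
from cell import r
from h import *
f=state(r,("scene",));doorerr(r)
E
```

```text
t: 13.0
ee_pos: [0.657, -0.0783, 0.2315]
orientation: [-0.0, 0.098, 0.995, -0.0]
wrist_force: [-0.7, -0.4, 0.1]
grip_width: 0.0001
t: 13.17
ee_pos: [0.6583, -0.0748, 0.2316]
orientation: [0.0, 0.09, 0.996, 0.0]
wrist_force: [-0.5, -0.5, 0.8]
grip_width: -0.0001
t: 13.33
ee_pos: [0.6593, -0.0721, 0.2316]
orientation: [0.0, 0.081, 0.997, -0.0]
wrist_force: [-0.5, -0.5, -0.3]
grip_width: 0.0001
t 13.3333 tcp cab -269.5 -71.4 231.6 F [-0.5 -0.5 -0.3] q [-0.04  0.64  0.18  1.46 -0.13  1.05  1.58]
scene door ang 0.097 1269
tool a 0.107 along 198.3 perp 35.0 z 231.6
```

```bash
for i in 1 2; do :; done; python3 -m handwheel '[[[0,0,-0.1,-0.02,0.2,0,0],[0,0,-0.2,-0.04,0.4,0,0]]]'; python3 -m handwheel '[[[0,0,-0.1,-0.02,0.2,0,0],[0,0,-0.2,-0.04,0.4,0,0]]]'; python3 -m handwheel '[[[0,0,-0.1,-0.02,0.15,0,0],[0,0,-0.15,-0.03,0.3,0,0]]]'
```

```text
t: 13.55
ee_pos: [0.6604, -0.0683, 0.2316]
orientation: [0.0, 0.073, 0.997, -0.0]
wrist_force: [0.4, -0.8, -0.5]
grip_width: -0.0003
t: 13.72
ee_pos: [0.6615, -0.064, 0.2317]
orientation: [0.0, 0.064, 0.998, -0.0]
wrist_force: [0.7, -0.8, 0.4]
grip_width: 0.0
t: 13.88
ee_pos: [0.662, -0.0624, 0.2318]
orientation: [0.0, 0.058, 0.998, -0.001]
wrist_force: [-0.3, -4.4, 2.2]
grip_width: -0.0001
```

Run:
```python
from cell import r
from h import *
f=state(r,("scene",));doorerr(r)
```

```text
t 13.8833 tcp cab -259.7 -73.5 231.8 F [-0.3 -4.4  2.2] q [-0.05  0.64  0.17  1.45 -0.12  1.06  1.6 ]
scene door ang 0.05 1263
tool a 0.06 along 198.0 perp 34.9 z 231.8
```

```bash
python3 -m handwheel '[[[0,0,-0.05,0,0.1,0,0],[0,0,-0.1,-0.02,0.2,0,0]]]'; python3 -m handwheel '[[[0,0,-0.05,0,0.1,0,0],[0,0,-0.1,-0.02,0.2,0,0]]]'; python3 -m handwheel '[[[0,0,-0.05,0,0.1,0,0],[0,0,-0.1,-0.02,0.2,0,0]]]'
```

```text
t: 14.1
ee_pos: [0.6622, -0.0616, 0.2319]
orientation: [0.0, 0.054, 0.999, -0.001]
wrist_force: [-0.2, -6.2, 1.3]
grip_width: 0.0001
t: 14.27
ee_pos: [0.6626, -0.0602, 0.232]
orientation: [0.0, 0.05, 0.999, -0.002]
wrist_force: [-1.6, -6.5, 1.8]
grip_width: 0.0005
t: 14.43
ee_pos: [0.6631, -0.0586, 0.2321]
orientation: [0.0, 0.046, 0.999, -0.002]
wrist_force: [-1.1, -6.1, 2.2]
grip_width: 0.0001
```

```bash
python3 -m handwheel '[[[0,0,-0.05,0,0.1,0,0],[0,0,-0.1,-0.02,0.2,0,0]]]'; python3 -m handwheel '[[[0,0,-0.05,0,0.1,0,0],[0,0,-0.1,-0.02,0.2,0,0]]]'; python3 -m handwheel '[[[0,0,-0.05,0,0.1,0,0],[0,0,-0.1,-0.02,0.2,0,0]]]'
```

```text
t: 14.6
ee_pos: [0.6635, -0.0569, 0.2321]
orientation: [0.0, 0.041, 0.999, -0.002]
wrist_force: [0.6, -7.8, 3.4]
grip_width: -0.0001
t: 14.77
ee_pos: [0.6639, -0.0553, 0.2322]
orientation: [0.0, 0.037, 0.999, -0.002]
wrist_force: [-0.3, -7.8, 3.3]
grip_width: 0.0001
t: 14.93
ee_pos: [0.6643, -0.0537, 0.2323]
orientation: [0.0, 0.033, 0.999, -0.002]
wrist_force: [0.2, -9.1, 3.5]
grip_width: -0.0
```

```bash
python3 -m handwheel '[[[0,0,-0.05,0,0.1,0,0],[0,0,-0.1,-0.02,0.2,0,0]]]'; python3 -m handwheel '[[[0,0,0,0,0.1,0,0],[0,0,0,0,0.2,0,0]]]'; python3 -m handwheel '[[[0,0,0,0,0.1,0,0],[0,0,0,0,0.2,0,0]]]'
```

```text
t: 15.1
ee_pos: [0.6647, -0.052, 0.2324]
orientation: [0.001, 0.029, 1.0, -0.003]
wrist_force: [-1.2, -8.8, 3.0]
grip_width: -0.0001
t: 15.27
ee_pos: [0.6649, -0.0504, 0.2324]
orientation: [0.001, 0.029, 1.0, -0.003]
wrist_force: [-0.8, -9.2, 3.8]
grip_width: -0.0001
t: 15.43
ee_pos: [0.6653, -0.0475, 0.2325]
orientation: [0.001, 0.029, 1.0, -0.002]
wrist_force: [1.0, -2.6, 3.3]
grip_width: -0.0
```

Force fell from 9 to 2.6 N with a 3 mm jump, which suggests the bolt has passed the roller. I press gently to the bumper to confirm.

```bash
python3 -m handwheel '[[[0,0,0,0,0.1,0,0],[0,0,0,0,0.2,0,0]]]'; python3 -m handwheel '[[[0,0,0,0,0.1,0,0],[0,0,0,0,0.2,0,0]]]'; python3 -m handwheel '[[[0,0,0,0,0.1,0,0],[0,0,0,0,0.2,0,0]]]'
```

```text
t: 15.6
ee_pos: [0.6652, -0.0442, 0.2322]
orientation: [0.001, 0.028, 1.0, -0.002]
wrist_force: [-0.1, -8.9, 3.8]
grip_width: -0.0002
t: 15.77
ee_pos: [0.6652, -0.044, 0.2323]
orientation: [0.001, 0.029, 1.0, -0.003]
wrist_force: [0.1, -11.3, 4.5]
grip_width: 0.0
t: 15.93
ee_pos: [0.6653, -0.0436, 0.2326]
orientation: [0.001, 0.029, 1.0, -0.004]
wrist_force: [-0.4, -13.2, 5.0]
grip_width: -0.0001
```

```bash
python3 -m handwheel '[[[0,0,0,0,-0.5,0,0],[0,0,0,0,-1.5,0,0],[0,0,0,0,-4,0,0],[0,0,0,0,-7.5,0,0],[0,0,0,0,-10,-2,0],[0,0,0,0,-11,-6,0],[0,0,0,3,-12,-10,0],[0,0,0,6,-14,-13,0],[0,0,0,9,-16,-15,0],[0,0,0,12,-18,-15,0],[0,0,0,15,-20,-15,0],[0,0,0,15,-20,-15,0]]]'
python3 - <<'E'
from cell import r
from h import *
g=state(r,("top","scene"))
f=r.grab_frame("top");a=f["frame"];b=g["frame"]
cv2.imwrite("pics/g.png",np.hstack([cv2.resize(a[80:290,200:450],(400,336)),cv2.resize(b[60:270,180:430],(400,336))]))
L0=dict(np.load("pics/top0.npz"))
for nm,ff in(("0",L0),("now",f)):
    P=cloud(ff).reshape(-1,3)*1000;m=(P[:,2]>318)&(P[:,2]<335)&(P[:,1]>100)&(P[:,0]>450)&(P[:,0]<760)&(P[:,1]<400);print("tray",nm,np.nanmean(P[m],0).round(1))
P=cloud(f).reshape(-1,3)*1000;L=np.stack([(P[:,:2]-c)@cx,(P[:,:2]-c)@cy,P[:,2]],1)
for lo in range(-110,120,30):
    m=(L[:,2]>284.5)&(L[:,2]<290)&(L[:,1]>lo)&(L[:,1]<lo+30)&(L[:,0]<-190)&(L[:,0]>-280)
    if m.any():print("door y",lo,"x",np.percentile(L[m][:,0],[2,98]).round(1))
m=(L[:,2]>260)&(L[:,2]<270)&(abs(L[:,1])<70)&(L[:,0]<-178)&(L[:,0]>-200);print("pan px",m.sum(),np.percentile(L[m][:,0],[2,50]) if m.any() else "")
E
```

```text
t: 16.93
ee_pos: [0.4971, -0.2343, 0.3829]
orientation: [-0.002, 0.032, 0.999, -0.001]
wrist_force: [-1.4, -0.9, -0.7]
grip_width: -0.0004
t 16.9333 tcp cab -440.5 81.6 382.9 F [-1.4 -0.9 -0.7] q [ 0.25  0.34  0.2   1.54 -0.07  1.27  1.97]
top door ang -0.028 3030
scene door ang -0.032 1412
tray 0 [609.6 246.1 325.5]
tray now [609.6 246.2 325.6]
door y -110 x [-222.6 -194.1]
door y -80 x [-222.9 -194.8]
door y -50 x [-223.9 -194.9]
door y -20 x [-223.7 -195.6]
door y 10 x [-224.3 -196. ]
door y 40 x [-224.9 -196.2]
door y 70 x [-225.  -197.1]
door y 100 x [-225.8 -197. ]
pan px 3 [-185.49052691 -184.8134608 ]
```

View pics/g.png

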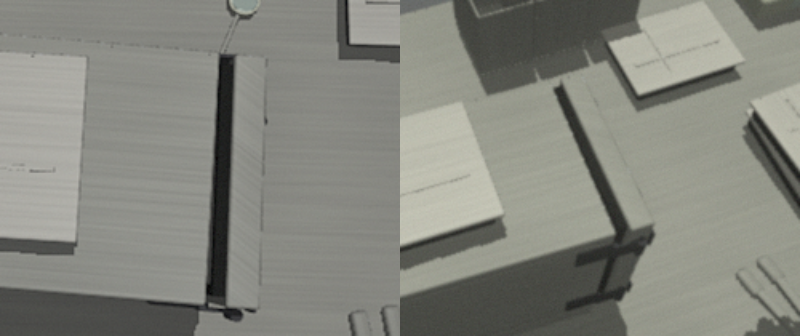

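Run:
```python
from cell import r
print(r.sense()["t"],r.sign_off())
```

```text
the job is handed in; nothing more can be done
17.0833 None
```

The upper pan is home, the door is shut, and the evidence points to the latch having snapped in. I handed the job in at about 17 s with the arm clear.

- **Pan:** I pushed it about 50 mm until it stopped advancing and the force rose to about 13 N. Its front edge was then at roughly cabinet x = −185, against −184 expected. That last reading rests on only 3 depth pixels.
- **Door:** I swung it at about 0.55 rad/s, then pressed slowly. Resistance built to about 9 N over some 15 mm at the push point. It then dropped to 2.6 N with a 3 mm jump, which is the bolt passing the roller. A firm stop followed at 13 N or less, under the 22 N limit.
- **After backing off:** The door stayed shut at about −0.015 to −0.03 rad. The tray on the roof had not moved, to within 0.1 mm, and the other items in view looked undisturbed.

**Checks that disagreed or were missing:**
- My first try at the pan passed over its lid with almost no force and did not move it. By depth, the shut fingertips were about 10–20 mm higher than stated, so I lowered the tool and repeated the push.
- The bolt itself could not be seen. The latching is inferred from the force drop, the stop at the bumper and the door staying shut.

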